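Restock the coffee-pod drawer by colour

ROBOT

A 6-joint arm with a two-finger parallel gripper is mounted at the origin on a cart in front of the work surface, level with it; the furniture and walls round the work are solid. World frame = base frame: x ahead of the robot, y to its left, z up, the work surface at z = 0. Lengths are in m, angles in rad, forces in N, time in s.
With the tool pointing down it reaches from about 0.375 to 0.825 m from the base axis. Payload 5.5 kg.
Tool frame: the origin (TCP) lies where the fingers leave the gripper's body, on its centre line; the fingertips stand 73 mm ahead of it and the grasp point (between the pads) lies 54 mm ahead of it; z points along the fingers, y is the line along which they close (so a half turn about z gives the same grasp; the last joint's range is limited). The gripper opens to 85 mm and grips with 20 to 120 N. Pads are 22 mm wide; open, the fingers measure 114 mm over their backs; the gripper's body (76 mm by 85 mm) begins 54 mm behind the grasp point. The pads swing forward as they close: fully open they stand 13 mm farther back than shut.
Start: joints at [1.299, 0.314, -0.047, 1.21, 0, 1.571], TCP at [0.161, 0.578, 0.304] pointing down, gripper open.
Joint ranges: [-2.67, 2.67], [-0.69, 1.73], [-1.03, 1.25], [-2.08, 2.16], [-1.42, 1.45], [-3.14, 3.14]. Speed limits (rad/s): [2.39, 2.39, 3.01, 3.14, 3.14, 3.14].

INTERFACE

Orientations are given as a rotation vector (axis times angle).
In Python, from station import r gives the robot as it stands.
- The arm moves only by the tool arm_command, never from a script. Its argument "increments" is one flat list of numbers, 7 for each row, row after row: the turn, a rotation vector about the tool's x, y, z in degrees, then the shift along the tool's x, y, z in m, then the opening, from 0 (shut) to 1 (fully open). A call has 1 to 10 rows; each row shifts and turns the commanded pose from where the row before left it, along the tool's axes as they then stand; what a row does not reach is not made up. A row lasts 1/10 s, in which the tool goes at most 50 mm and 8.59 degrees, less where a joint would pass 70% of its speed; a pose out of reach is approached as far as the arm can. A call with a gripper value outside its range is refused whole. The fingers move at their own pace and stop on an object; "newtons" is the grip in N (left out, the last holds). Time passes only in rows, so rows that do not move let the fingers close. It gives the time, the measured TCP pose, the force, the opening and the grip force at its end, in the units of the state.
- r.state(): the state, without advancing time (a new reading comes with each control period).
- r.grab_frame(name): name is "scene" or "top" or "wrist"; returns the picture (480x640x3 uint8, blue, green, red); there is no depth.
- r.get_calibration(name): a dict with "camera_matrix" (3x3 intrinsics, pixels), "rvec" (rotation vector, rad) and "tvec" (3), from world to camera coordinates, as OpenCV has them; the wrist camera has in their place "tool_from_camera" (4x4, takes a point from camera to tool coordinates, whose origin is the TCP and whose axes are the flange's). Camera axes: x right, y down, z forward; pixel columns grow to the right and rows downward; lengths in m; the calibration is good to about 2 mm. A picture is of the moment at which its call begins: read the wrist's pose just before it. get_calibration takes no time and is no camera call.
- r.finish_job(): hands the job in; it is judged then, once.
The state is a dict: "time_s": time; "qpos": joint angles; "joint_velocities": joint speeds; "effort": joint torques, N m; "tcp_pos": TCP position; "tool_rot": TCP orientation; "ft_force": force on the tool from outside, world axes, zero at the start; "ft_torque": the same for the moment, N m; "gripper_width": finger opening in m; "grasp_force": force on a finger pad.
Only numpy, scipy, OpenCV 4.12 (cv2) and the standard library are available. Lean on these libraries where they do the work, as an engineer would, in place of code of your own. Each camera call takes 0.05 s, during which the arm holds its last target. There are 200 camera calls.

TASK

Restock the coffee-pod drawer: stand the loose red, blue and brown pods upright in the empty front cells, each in the lane that already holds a pod of its own colour, and then push the drawer fully shut. Leave the purple and green pods where they stand on the counter; they do not belong in this drawer. The pods already in the drawer stay in their cells.

Things in the scene. Friction and masses are not known exactly. Their poses are not given: they have to be found in the camera images.
- pod_drawer (a joint): Travel of the low pod drawer (m): 0 open, as at the start; 0.152 shut, face flush with the black housing (208 mm wide, 76 high, carafe and cup on top). 1.5 N friction, no spring or latch. Push its steel bar pull: 10 mm thick, 90 long across the drawer, centred, axis 27 mm above the counter, 14 mm before the face (198 mm wide). A wall cabinet hangs 0.48 m above the counter's back half.
- drawer_front (a point): Middle of the top edge of the drawer's face, 37 mm above the counter; moves with it. x: inward (the way it shuts), y: left, z: up. Grey floor at z -12 mm; all walls end at z 0, below the pods' rims. Three lanes at y -62, 0, +62 mm, each 58 wide inside; 4 mm walls. Front cells (empty): x 8 to 70 mm inside, centre 39. Rear cells: x 74 to 140, a pod in each, at x about 114.
- red_pod: Red coffee pod; pale foil lid with a disc of the same colour; upright on the counter beside the drawer. 28 mm high; rim 46 mm across, 22 to 28 mm above the foot; body below 36 mm at most. 10 to 17 g. Origin: centre of its foot, z up; round, yaw means nothing. To be put away.
- red_stored: Red coffee pod; pale foil lid with a disc of the same colour; upright in one of the drawer's rear cells. 28 mm high; rim 46 mm across, 22 to 28 mm above the foot; body below 36 mm at most. 10 to 17 g. Origin: centre of its foot, z up; round, yaw means nothing. Marks the lane of its colour; stays there.
- blue_pod: Blue coffee pod; pale foil lid with a disc of the same colour; upright on the counter beside the drawer. 28 mm high; rim 46 mm across, 22 to 28 mm above the foot; body below 36 mm at most. 10 to 17 g. Origin: centre of its foot, z up; round, yaw means nothing. To be put away.
- blue_stored: Blue coffee pod; pale foil lid with a disc of the same colour; upright in one of the drawer's rear cells. 28 mm high; rim 46 mm across, 22 to 28 mm above the foot; body below 36 mm at most. 10 to 17 g. Origin: centre of its foot, z up; round, yaw means nothing. Marks the lane of its colour; stays there.
- brown_pod: Brown (orange-brown) coffee pod; pale foil lid with a disc of the same colour; upright on the counter beside the drawer. 28 mm high; rim 46 mm across, 22 to 28 mm above the foot; body below 36 mm at most. 10 to 17 g. Origin: centre of its foot, z up; round, yaw means nothing. To be put away.
- brown_stored: Brown (orange-brown) coffee pod; pale foil lid with a disc of the same colour; upright in one of the drawer's rear cells. 28 mm high; rim 46 mm across, 22 to 28 mm above the foot; body below 36 mm at most. 10 to 17 g. Origin: centre of its foot, z up; round, yaw means nothing. Marks the lane of its colour; stays there.
- purple_pod: Purple coffee pod; pale foil lid with a disc of the same colour; upright on the counter among the others. 28 mm high; rim 46 mm across, 22 to 28 mm above the foot; body below 36 mm at most. 10 to 17 g. Origin: centre of its foot, z up; round, yaw means nothing. No lane holds this colour; leave it.
- green_pod: Green coffee pod; pale foil lid with a disc of the same colour; upright on the counter among the others. 28 mm high; rim 46 mm across, 22 to 28 mm above the foot; body below 36 mm at most. 10 to 17 g. Origin: centre of its foot, z up; round, yaw means nothing. No lane holds this colour; leave it.

How it is judged:
On the way:
1. the three loose pods stand in the front cells, each in front of the pod of its own colour, let go, with the drawer still open (x of red_pod in the frame of drawer_front between 0.022 and 0.056 m and z of red_pod in the frame of drawer_front between -0.016 and -0.008 m and angle between each of red_pod, red_stored, blue_pod, blue_stored, brown_pod, brown_stored's own z axis and vertical below 0.12 rad and x of red_stored in the frame of drawer_front between 0.086 and 0.128 m and z of red_stored in the frame of drawer_front between -0.016 and -0.008 m and ((y of red_pod in the frame of drawer_front between -0.077 and -0.047 m and y of red_stored in the frame of drawer_front between -0.077 and -0.047 m) or (y of red_pod in the frame of drawer_front between -0.015 and 0.015 m and y of red_stored in the frame of drawer_front between -0.015 and 0.015 m) or (y of red_pod in the frame of drawer_front between 0.047 and 0.077 m and y of red_stored in the frame of drawer_front between 0.047 and 0.077 m)) and x of blue_pod in the frame of drawer_front between 0.022 and 0.056 m and z of blue_pod in the frame of drawer_front between -0.016 and -0.008 m and x of blue_stored in the frame of drawer_front between 0.086 and 0.128 m and z of blue_stored in the frame of drawer_front between -0.016 and -0.008 m and ((y of blue_pod in the frame of drawer_front between -0.077 and -0.047 m and y of blue_stored in the frame of drawer_front between -0.077 and -0.047 m) or (y of blue_pod in the frame of drawer_front between -0.015 and 0.015 m and y of blue_stored in the frame of drawer_front between -0.015 and 0.015 m) or (y of blue_pod in the frame of drawer_front between 0.047 and 0.077 m and y of blue_stored in the frame of drawer_front between 0.047 and 0.077 m)) and x of brown_pod in the frame of drawer_front between 0.022 and 0.056 m and z of brown_pod in the frame of drawer_front between -0.016 and -0.008 m and x of brown_stored in the frame of drawer_front between 0.086 and 0.128 m and z of brown_stored in the frame of drawer_front between -0.016 and -0.008 m and ((y of brown_pod in the frame of drawer_front between -0.077 and -0.047 m and y of brown_stored in the frame of drawer_front between -0.077 and -0.047 m) or (y of brown_pod in the frame of drawer_front between -0.015 and 0.015 m and y of brown_stored in the frame of drawer_front between -0.015 and 0.015 m) or (y of brown_pod in the frame of drawer_front between 0.047 and 0.077 m and y of brown_stored in the frame of drawer_front between 0.047 and 0.077 m)) and contact force between the fingers and red_pod below 0.05 N and contact force between the fingers and blue_pod below 0.05 N and contact force between the fingers and brown_pod below 0.05 N and value of joint pod_drawer below 0.05 m), for 0.2 s.
At the end, for the whole second after the job is handed in: Drawer shut to 6 mm; red, blue and brown pods upright on the floor of the front cells (centre within 17 mm along, 15 mm across), each in its colour's lane; stored pods upright in their rear cells; purple and green pods within 20 mm of their start; all released and at rest (x of red_pod in the frame of drawer_front between 0.022 and 0.056 m and z of red_pod in the frame of drawer_front between -0.016 and -0.008 m and angle between each of red_pod, red_stored, blue_pod, blue_stored, brown_pod, brown_stored's own z axis and vertical below 0.12 rad and x of red_stored in the frame of drawer_front between 0.086 and 0.128 m and z of red_stored in the frame of drawer_front between -0.016 and -0.008 m and ((y of red_pod in the frame of drawer_front between -0.077 and -0.047 m and y of red_stored in the frame of drawer_front between -0.077 and -0.047 m) or (y of red_pod in the frame of drawer_front between -0.015 and 0.015 m and y of red_stored in the frame of drawer_front between -0.015 and 0.015 m) or (y of red_pod in the frame of drawer_front between 0.047 and 0.077 m and y of red_stored in the frame of drawer_front between 0.047 and 0.077 m)) and x of blue_pod in the frame of drawer_front between 0.022 and 0.056 m and z of blue_pod in the frame of drawer_front between -0.016 and -0.008 m and x of blue_stored in the frame of drawer_front between 0.086 and 0.128 m and z of blue_stored in the frame of drawer_front between -0.016 and -0.008 m and ((y of blue_pod in the frame of drawer_front between -0.077 and -0.047 m and y of blue_stored in the frame of drawer_front between -0.077 and -0.047 m) or (y of blue_pod in the frame of drawer_front between -0.015 and 0.015 m and y of blue_stored in the frame of drawer_front between -0.015 and 0.015 m) or (y of blue_pod in the frame of drawer_front between 0.047 and 0.077 m and y of blue_stored in the frame of drawer_front between 0.047 and 0.077 m)) and x of brown_pod in the frame of drawer_front between 0.022 and 0.056 m and z of brown_pod in the frame of drawer_front between -0.016 and -0.008 m and x of brown_stored in the frame of drawer_front between 0.086 and 0.128 m and z of brown_stored in the frame of drawer_front between -0.016 and -0.008 m and ((y of brown_pod in the frame of drawer_front between -0.077 and -0.047 m and y of brown_stored in the frame of drawer_front between -0.077 and -0.047 m) or (y of brown_pod in the frame of drawer_front between -0.015 and 0.015 m and y of brown_stored in the frame of drawer_front between -0.015 and 0.015 m) or (y of brown_pod in the frame of drawer_front between 0.047 and 0.077 m and y of brown_stored in the frame of drawer_front between 0.047 and 0.077 m)) and contact force between the fingers and red_pod below 0.05 N and contact force between the fingers and blue_pod below 0.05 N and contact force between the fingers and brown_pod below 0.05 N and linear speed of each of red_pod, red_stored, blue_pod, blue_stored, brown_pod, brown_stored below 0.02 m/s and value of joint pod_drawer above 0.146 m and velocity of joint pod_drawer below 0.01 m/s and distance of each of purple_pod, green_pod from where it was at the start of the episode below 0.02 m); the robot touches nothing.
It fails at once if the purple or the green pod is moved more than 3 cm or picked up (distance of any of purple_pod, green_pod from where it was at the start of the episode above 0.03 m).
It fails at once if a stored pod is taken out of the drawer (z of any of red_stored, blue_stored, brown_stored in the frame of drawer_front above 0.02 m).
It also fails if it takes over 104 s, if anything falls off the work surface, if the arm or the gripper's body presses on something with over 40 N, if the wrist force passes 120 N, or if a joint passes its speed limit or range.

## Working session

There is one attempt and no reset: what is moved stays moved. The work goes in short steps, Python scripts to look and compute and a tool call to move; the robot and the scene stay as the last step left them, time stands still between calls to the robot, and variables do not carry over. Pictures are saved under pics/ and viewed, at most 14 in all, crops included, and the job is handed in when it is done.

Besides the shell and the picture viewer there is one more tool, called after ">>>" as name(argument=value, ...) on one line, values as JSON. arm_command: Moves the arm, as the interface text tells. Its arguments: {"type":"object","properties":{"increments":{"type":"array"},"newtons":{"type":"number"}},"required":["increments"]}

```bash
mkdir -p pics; ls; python3 - <<'E'
from station import r
import cv2,numpy as np
s=r.state();print({k:np.round(v,3) for k,v in s.items()})
for n in ("scene","top","wrist"):
    cv2.imwrite(f"pics/{n}0.png",r.grab_frame(n)); print(n,{k:np.round(v,4).tolist() for k,v in r.get_calibration(n).items()})
E
```

```text
pics
{'time_s': np.float64(0.0), 'qpos': array([ 1.299,  0.314, -0.048,  1.21 , -0.   ,  1.571]), 'joint_velocities': array([-0.   , -0.001, -0.   ,  0.   ,  0.001, -0.001]), 'effort': array([-3.0000e-03, -5.3959e+01,  3.3975e+01,  1.9000e-02, -0.0000e+00,
        0.0000e+00]), 'tcp_pos': array([0.161, 0.578, 0.303]), 'tool_rot': array([-4.260e-01, -3.112e+00,  3.000e-03]), 'ft_force': array([-0.768, -0.186, -0.533]), 'ft_torque': array([ 0.017, -0.066, -0.004]), 'grasp_force': np.float64(0.0), 'gripper_width': np.float64(0.086)}
scene {'camera_matrix': [[511.8822, 0.0, 322.8169], [0.0, 511.8822, 230.3253], [0.0, 0.0, 1.0]], 'rvec': [0.1744, -2.7672, 1.3005], 'tvec': [0.4553, 0.1685, 0.9204]}
top {'camera_matrix': [[526.6593, 0.0, 322.2171], [0.0, 526.6593, 231.3496], [0.0, 0.0, 1.0]], 'rvec': [2.1207, -2.1564, 0.2062], 'tvec': [-0.1459, 0.5028, 0.9366]}
wrist {'camera_matrix': [[390.7088, 0.0, 322.4791], [0.0, 390.7088, 236.3609], [0.0, 0.0, 1.0]], 'tool_from_camera': [[-0.0003, -0.9592, -0.2828, 0.0707], [1.0, -0.0005, 0.0008, -0.0009], [-0.0009, -0.2828, 0.9592, -0.0703], [0.0, 0.0, 0.0, 1.0]]}
```

View pics/top0.png

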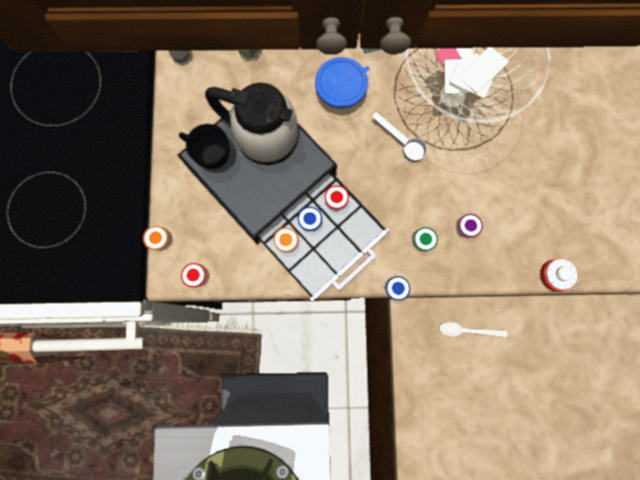

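View pics/scene0.png

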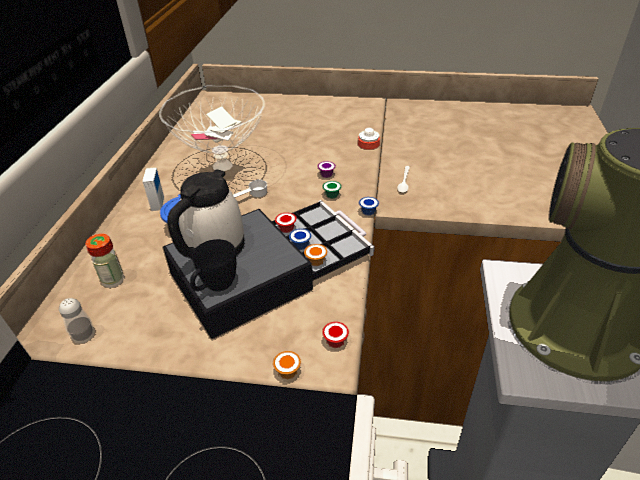

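The top view shows the loose pods: brown (155,238), red (193,275), blue (397,288), green (425,239) and purple (470,225). The stored pods are brown (285,239), blue (310,218) and red (336,197). The open drawer faces the lower right, with its bar at (355,270).

```bash
cat > h.py <<'E'
from station import r
import cv2,numpy as np
from scipy.spatial.transform import Rotation as R
H={'red':(172,6),'brown':(8,20),'blue':(105,122),'green':(60,90),'purple':(130,160)}
def cam(n,s=None):
    c=r.get_calibration(n);K=np.array(c['camera_matrix'])
    if n=='wrist':
        s=s or r.state();M=np.array(c['tool_from_camera']);Q=R.from_rotvec(s['tool_rot']).as_matrix()
        return K,Q@M[:3,:3],Q@M[:3,3]+s['tcp_pos']
    A=R.from_rotvec(np.ravel(c['rvec'])).as_matrix()
    return K,A.T,-A.T@np.ravel(c['tvec'])
def ray(C,px,z):
    K,A,o=C;d=A@np.linalg.solve(K,[px[0],px[1],1]);return o+d*(z-o[2])/d[2]
def proj(C,p):
    K,A,o=C;q=K@(A.T@(np.array(p)-o));return q[:2]/q[2]
def blobs(im,col,amin=25,amax=9000):
    h=cv2.cvtColor(im,cv2.COLOR_BGR2HSV);a,b=H[col];hh=h[...,0]
    m=((hh>=a)&(hh<=b)) if a<b else ((hh>=a)|(hh<=b))
    m=(m&(h[...,1]>110)&(h[...,2]>40)).astype(np.uint8)
    n,l,st,ce=cv2.connectedComponentsWithStats(m)
    return [(ce[i],st[i,4],st[i,2:4]) for i in range(1,n) if amin<st[i,4]<amax]
E
python3 - <<'E'
from h import *
for n in('top','scene'):
    im=cv2.imread(f'pics/{n}0.png');C=cam(n)
    print(n,C[2])
    for c in H:
        for ce,a,wh in blobs(im,c):
            p=ray(C,ce,.028)
            if .2<p[0]<1 and abs(p[1])<.6: print(c,ce.round(1),a,wh,p.round(4),ray(C,ce,.053).round(4)[:2])
E
```

```text
top [ 0.33041407 -0.13498689  1.01185564]
red [446.8  53.8] 260 [24 19] [ 0.8646 -0.4136  0.028 ] [ 0.851  -0.4065]
red [336.5 195.9] 118 [25 25] [ 0.5721 -0.1833  0.028 ] [ 0.566  -0.1821]
red [336.5 196.5] 115 [12 12] [ 0.5708 -0.1832  0.028 ] [ 0.5647 -0.1819]
red [547.1 276.9] 183 [22 32] [ 0.4097 -0.5763  0.028 ] [ 0.4077 -0.5651]
red [194.6 275. ] 113 [25 25] [0.4244 0.0846 0.028 ] [0.422  0.0791]
red [192.6 274.6] 120 [13 12] [0.4252 0.0883 0.028 ] [0.4228 0.0826]
red [ 19.4 334.9] 64 [13  8] [0.3206 0.399  0.028 ] [0.3209 0.3854]
red [ 14.8 357.9] 76 [13  9] [0.2801 0.4039 0.028 ] [0.2813 0.3902]
red [ 54.5 367.2] 35 [14  9] [0.2625 0.3317 0.028 ] [0.2642 0.3199]
red [ 15.7 371.3] 40 [15  8] [0.2566 0.4004 0.028 ] [0.2584 0.3868]
red [ 43.2 378.2] 111 [24 22] [0.2436 0.3505 0.028 ] [0.2458 0.3381]
red [ 25.8 380.4] 130 [19 20] [0.2404 0.3811 0.028 ] [0.2426 0.368 ]
brown [527.2  18.3] 6385 [221  40] [ 0.9417 -0.5843  0.028 ] [ 0.9262 -0.5729]
brown [179.9  22. ] 7997 [256  42] [0.9391 0.1265 0.028 ] [0.9236 0.1198]
brown [281.4  47.8] 40 [39  3] [ 0.8805 -0.0792  0.028 ] [ 0.
[... 2146 characters left out ...]
1614 0.028 ] [0.4918 0.1791]
blue [168.4 207.6] 224 [21 29] [ 0.8467 -0.2217  0.028 ] [ 0.829  -0.1903]
blue [368.5 201.7] 48 [10  6] [ 0.3936 -0.2926  0.028 ] [ 0.3922 -0.2586]
blue [368.4 209.5] 94 [20 13] [ 0.3919 -0.2629  0.028 ] [ 0.3905 -0.2299]
blue [300.2 241.5] 131 [22 21] [ 0.5257 -0.1378  0.028 ] [ 0.5195 -0.1093]
blue [299.7 235. ] 69 [12  7] [ 0.5303 -0.1584  0.028 ] [ 0.5239 -0.1292]
green [331.6 185.2] 41 [10  5] [ 0.486  -0.3496  0.028 ] [ 0.4812 -0.3136]
green [332.  193.2] 68 [17 11] [ 0.4808 -0.317   0.028 ] [ 0.4762 -0.2821]
purple [326.3 165.1] 34 [9 5] [ 0.5103 -0.4372  0.028 ] [ 0.5047 -0.398 ]
purple [326.3 172.4] 71 [16 10] [ 0.506  -0.4036  0.028 ] [ 0.5005 -0.3656]
```

```bash
python3 - <<'E'
import cv2
im=cv2.imread('pics/top0.png')
cv2.imwrite('pics/topc.png',cv2.resize(im[150:310,230:420],None,fx=4,fy=3.7) if 0 else cv2.resize(im[160:310,230:420],None,fx=4,fy=4))
E
```

```text
(no output)
```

View pics/topc.png

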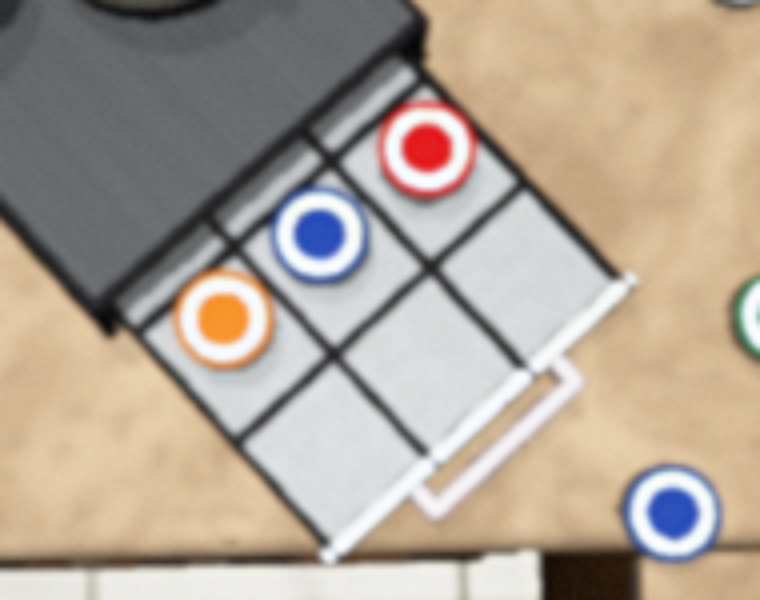

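```bash
cat >> h.py <<'E'
def rel(p,yaw_y=None,s=None):
    """tool-axis shift to TCP target p (apply before turn) and turn about tool z so tool y lies along angle yaw_y"""
    s=s or r.state();Q=R.from_rotvec(s['tool_rot']).as_matrix()
    d=Q.T@(np.array(p)-s['tcp_pos'])
    out=[d.round(4)]
    if yaw_y is not None:
        v=Q.T@np.array([np.cos(yaw_y),np.sin(yaw_y),0]);a=np.degrees(np.arctan2(-v[0],v[1]));out.append([round(a,1),round((a+180+180)%360-180,1)])
    return out
E
python3 - <<'E'
from h import *
C=cam('top')
f=lambda x,y:(230+x/4,160+y/4)
L=ray(C,f(332,555),.037);Rr=ray(C,f(633,282),.037)
m=(L+Rr)/2;y=L-Rr;w=np.linalg.norm(y);y/=w;xi=np.array([y[1],-y[0],0])
print('front',L,Rr,m,'width',w,'x',xi,np.degrees(np.arctan2(xi[1],xi[0])))
b=(ray(C,f(437,513),.027)+ray(C,f(578,382),.027))/2;print('bar outer mid',b,(b-m)@xi,(b-m)@y)
S=dict(red=(.5642,-.1813),blue=(.5242,-.130),brown=(.4851,-.0853))
for k,v in S.items():
    d=np.array([*v,.037])-m;print(k,d@xi,d@y)
d=np.array(S['brown'])-S['red'];print('yaw by pods',np.degrees(np.arctan2(-d[0],d[1])))
s=r.state();print(R.from_rotvec(s['tool_rot']).as_matrix().round(3))
E
```

```text
front [ 0.37622518 -0.13519847  0.037     ] [ 0.50145113 -0.27888054  0.037     ] [ 0.43883816 -0.2070395   0.037     ] width 0.1905940083906338 x [0.75386458 0.65702983 0.        ] 41.07374210011553
bar outer mid [ 0.42549743 -0.218433    0.027     ] -0.017542969504285973 0.00017610401498880475
red 0.11141747532997283 -0.06296237232488001
blue 0.11496852235535958 0.0019920737509929753
brown 0.11486165063351372 0.061379686756021824
yaw by pods 39.487100661947636
[[-0.963  0.268 -0.   ]
 [ 0.268  0.963 -0.001]
 [ 0.    -0.001 -1.   ]]
```

>>> arm_command(increments=[0, 0, 8.35, 0, 0, 0, 1, 0, 0, 8.35, 0, 0, 0, 1, 0, 0, 8.35, 0, 0, 0, 1, 0, 0, 8.35, 0, 0, 0, 1, 0, 0, 0, -0.04, -0.009, 0, 1, 0, 0, 0, -0.04, -0.009, 0, 1, 0, 0, 0, -0.04, -0.009, 0, 1, 0, 0, 0, -0.04, -0.009, 0, 1, 0, 0, 0, -0.04, -0.009, 0, 1, 0, 0, 0, -0.04, -0.009, 0, 1], newtons=20)

```text
time_s: 1.15
tcp_pos: [0.2782, 0.3598, 0.3037]
tool_rot: [1.301, 2.859, -0.0]
ft_force: [0.3, 0.4, -1.0]
gripper_width: 0.0852
grasp_force: 0.0
```

>>> arm_command(increments=[0, 0, 0, -0.04, -0.009, 0.015, 1, 0, 0, 0, -0.04, -0.009, 0.015, 1, 0, 0, 0, -0.04, -0.009, 0.015, 1, 0, 0, 0, -0.04, -0.009, 0.015, 1, 0, 0, 0, -0.04, -0.009, 0.015, 1, 0, 0, 0, -0.04, -0.009, 0.015, 1, 0, 0, 0, -0.04, -0.009, 0.015, 1, 0, 0, 0, -0.02, -0.005, 0.015, 1, 0, 0, 0, 0, 0, 0, 0.85, 0, 0, 0, 0, 0, 0, 0.85])

```text
time_s: 2.15
tcp_pos: [0.4231, 0.0903, 0.1837]
tool_rot: [-1.303, -2.857, 0.001]
ft_force: [-0.7, -0.2, -0.3]
gripper_width: 0.0727
grasp_force: 0.0
```

```bash
cat >> h.py <<'E'
def near(z,name,save=None):
    s=r.state();im=r.grab_frame('wrist');C=cam('wrist',s)
    if save: cv2.imwrite(save,im)
    for ce,a,wh in blobs(im,name,150,30000):
        print(name,ce.round(0),a,wh,ray(C,ce,z).round(4))
    return s,C
E
python3 - <<'E'
from h import *
s,C=near(.028,'red','pics/w1.png');near(.028,'brown')
print(s['tcp_pos'].round(4),s['tool_rot'].round(3),s['qpos'].round(2),s['time_s'],s['gripper_width'],rel([.4247,.0882,.16],np.radians(41.)))
E
```

```text
red [325. 246.] 1111 [75 72] [0.4257 0.0896 0.028 ]
red [325. 249.] 1265 [41 39] [0.4267 0.0883 0.028 ]
brown [491. 233.] 1262 [77 74] [0.4962 0.1622 0.028 ]
brown [492. 237.] 1322 [42 40] [0.4989 0.1608 0.028 ]
[0.4231 0.0903 0.1837] [-1.303e+00 -2.857e+00  1.000e-03] [ 0.21  0.09 -0.61  0.87  0.    1.07] 2.15 0.07265092483816309 [array([-0.0032, -0.001 ,  0.0244]), [np.float64(0.1), np.float64(-179.9)]]
```

View pics/w1.png

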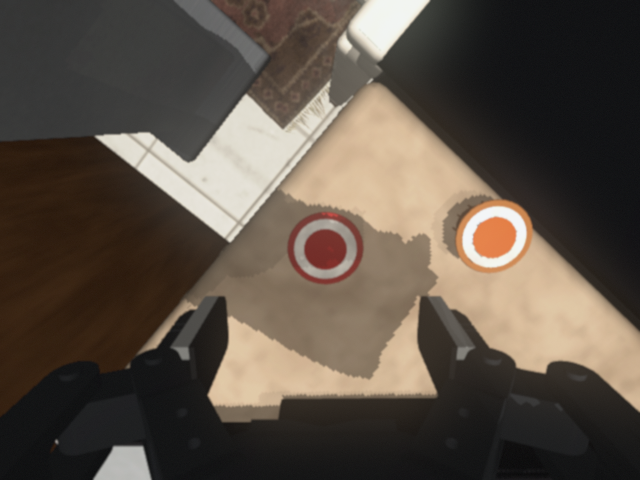

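The red pod is at (325,249) and the brown pod at (492,237), with the red one centred between the fingers. I'll descend and grip red.

>>> arm_command(increments=[0, 0, 0, -0.0015, 0, 0.025, 0.85, 0, 0, 0, -0.0015, 0, 0.025, 0.85, 0, 0, 0, 0, 0, 0.025, 0.85, 0, 0, 0, 0, 0, 0.0225, 0.85, 0, 0, 0, 0, 0, 0, 0.4, 0, 0, 0, 0, 0, 0, 0.4, 0, 0, 0, 0, 0, 0, 0.4, 0, 0, 0, 0, 0, 0, 0.4, 0, 0, 0, 0, 0, 0, 0.4], newtons=20)

```text
time_s: 3.15
tcp_pos: [0.4262, 0.0885, 0.0874]
tool_rot: [1.301, 2.858, 0.002]
ft_force: [1.3, 0.5, 2.7]
gripper_width: 0.0425
grasp_force: 20.4
```

>>> arm_command(increments=[0, 0, 0, 0, 0, 0, 0.4, 0, 0, 0, 0, 0, -0.02, 0.4, 0, 0, 0, 0, 0, -0.03, 0.4, 0, 0, 0, 0, 0, -0.03, 0.4, 0, 0, 0, 0, 0, 0, 0.4])

```text
time_s: 3.65
tcp_pos: [0.428, 0.0887, 0.17]
tool_rot: [1.3, 2.854, 0.006]
ft_force: [0.8, -0.2, -0.1]
gripper_width: 0.043
grasp_force: 20.6
```

```bash
python3 - <<'E'
from h import *
s=r.state();print(s['tcp_pos'],s['gripper_width'],s['grasp_force'])
w=r.grab_frame('wrist');t=r.grab_frame('scene')
cv2.imwrite('pics/w2.png',np.hstack([w[200:480,180:480],cv2.resize(t[230:370,260:410],None,fx=2,fy=2)]))
E
```

```text
[0.42795053 0.08866418 0.17002565] 0.043007349326222015 20.56474546669051
```

View pics/w2.png

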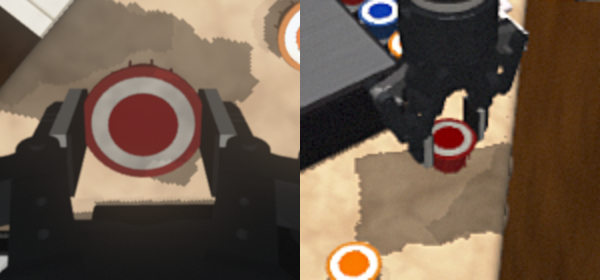

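```bash
python3 - <<'E'
from h import *
s=r.state();C=cam('wrist',s);im=r.grab_frame('wrist')
cv2.imwrite('pics/w3.png',cv2.resize(im[240:440,230:420],None,fx=3,fy=3))
print(s['tcp_pos'],R.from_rotvec(s['tool_rot']).as_matrix().round(3).tolist())
for b in blobs(im,'red',150): print(b)
c=r.get_calibration('wrist');M=np.array(c['tool_from_camera'])
K=np.array(c['camera_matrix'])
for z in (.054,.06,.066,.07):
  for ce,a,wh in blobs(im,'red',150):
    d=M[:3,:3]@np.linalg.solve(K,[*ce,1]);o=M[:3,3];print(z,(o+d*(z-o[2])/d[2]).round(4))
E
```

```text
[0.42600191 0.08825731 0.16698462] [[-0.656, 0.755, 0.002], [0.755, 0.656, 0.0], [-0.001, 0.002, -1.0]]
(array([322.79792573, 315.21244563]), np.int32(2989), array([120, 113], dtype=int32))
(array([322.69088191, 324.33602392]), np.int32(3345), array([69, 62], dtype=int32))
0.054 [0.0048 0.0001 0.054 ]
0.054 [0.0012 0.0001 0.054 ]
0.06 [0.0017 0.0001 0.06  ]
0.06 [-0.0021  0.0001  0.06  ]
0.066 [-0.0015  0.0001  0.066 ]
0.066 [-0.0054  0.0001  0.066 ]
0.07 [-0.0036  0.0001  0.07  ]
0.07 [-0.0077  0.0001  0.07  ]
```

View pics/w3.png

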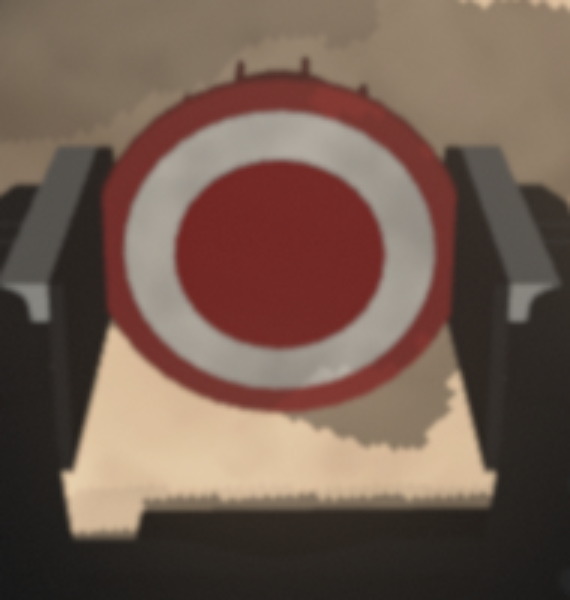

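>>> arm_command(increments=[0, 0, 0, -0.0167, -0.0081, -0.02, 0.4, 0, 0, 0, -0.0367, -0.0181, 0, 0.4, 0, 0, 0, -0.04, -0.02, 0, 0.4, 0, 0, 0, -0.04, -0.02, 0, 0.4, 0, 0, 0, -0.04, -0.02, 0, 0.4, 0, 0, 0, -0.04, -0.02, 0, 0.4, 0, 0, 0, -0.04, -0.02, 0, 0.4, 0, 0, 0, -0.03, -0.015, 0, 0.4, 0, 0, 0, -0.01, -0.0038, 0, 0.4, 0, 0, 0, 0, 0, 0, 0.4])

```text
time_s: 4.8
tcp_pos: [0.5082, -0.2291, 0.1848]
tool_rot: [-1.304, -2.855, -0.0]
ft_force: [0.0, 0.9, -1.1]
gripper_width: 0.043
grasp_force: 20.6
```

```bash
python3 - <<'E'
from h import *
im=r.grab_frame('wrist');s=r.state();C=cam('wrist',s)
cv2.imwrite('pics/w4.png',im)
print(s['tcp_pos'],s['gripper_width'],rel([.5091,-.2281,.113],np.radians(41)))
m=np.array([.4388,-.2070,.037])
for n in('blue','red'): print(n,[ray(C,b[0],.053).round(4).tolist()+[int(b[1])] for b in blobs(im,n,150)])
E
```

```text
[ 0.5078138  -0.22785121  0.18499954] 0.04293201104416492 [array([-0.0012,  0.0009,  0.072 ]), [np.float64(-0.0), np.float64(180.0)]]
blue [[0.5247, -0.1258, 0.053, 1218], [0.5254, -0.1287, 0.053, 1986], [0.4025, -0.2767, 0.053, 860], [0.4022, -0.2796, 0.053, 1345]]
red [[0.5649, -0.1789, 0.053, 1477], [0.566, -0.1799, 0.053, 1561], [0.5315, -0.2548, 0.053, 2896], [0.5353, -0.2592, 0.053, 3345]]
```

View pics/w4.png

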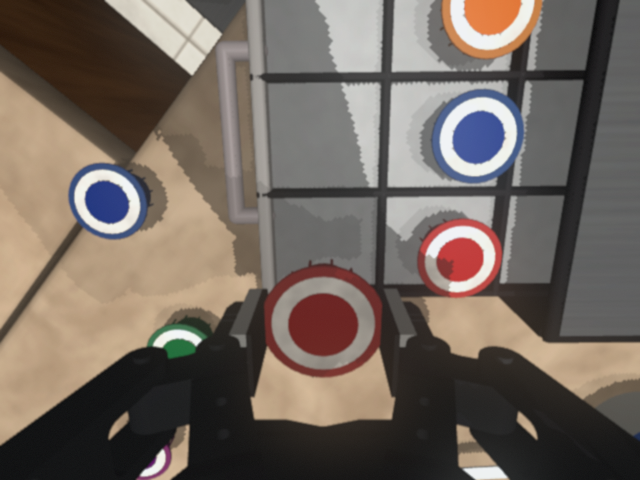

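The wrist view shows the drawer squared to the image. The blue/red lane wall is at v≈192, the cross wall at u≈382, and the held red pod is above the red front cell. I'll check the cell position numerically.

```bash
python3 - <<'E'
from h import *
s=r.state();C=cam('wrist',s)
X=np.array([.755,.656,0]);Y=np.array([-.656,.755,0]);m=np.array([.4388,-.2070,.037])
for n,p in dict(cross_bluered=(381,190),cross_brblue=(386,75),wall=(320,192),wall2=(320,76),face_out=(258,192),outer=(440,293)).items():
    d=ray(C,p,.037)-m;print(n,(d@X).round(4),(d@Y).round(4))
E
```

```text
cross_bluered 0.0714 -0.0273
cross_brblue 0.0715 0.0329
wall 0.037 -0.0284
wall2 0.0372 0.0325
face_out 0.0021 -0.0284
outer 0.1099 -0.0904
```

>>> arm_command(increments=[0, 0, 0, 0, 0.001, 0.03, 0.4, 0, 0, 0, 0, 0, 0.025, 0.4, 0, 0, 0, 0, 0, 0.012, 0.4, 0, 0, 0, 0, 0, 0.005, 0.4, 0, 0, 0, 0, 0, 0, 0.4, 0, 0, 0, 0, 0, 0, 0.4, 0, 0, 0, 0, 0, 0, 0.65, 0, 0, 0, 0, 0, 0, 0.65, 0, 0, 0, 0, 0, 0, 0.65])

```text
time_s: 5.75
tcp_pos: [0.5098, -0.2278, 0.115]
tool_rot: [1.302, 2.858, 0.0]
ft_force: [0.3, 0.1, 0.1]
gripper_width: 0.0554
grasp_force: 0.0
```

>>> arm_command(increments=[0, 0, 0, 0, 0, -0.02, 0.65, 0, 0, 0, 0, 0, -0.03, 0.65, 0, 0, 0, 0, 0, -0.04, 0.65, 0, 0, 0, 0, 0, 0, 0.65])

```text
time_s: 6.15
tcp_pos: [0.5123, -0.229, 0.21]
tool_rot: [1.299, 2.851, 0.0]
ft_force: [0.3, -0.2, -0.2]
gripper_width: 0.0556
grasp_force: 0.0
```

```bash
cat >> h.py <<'E'
X=np.array([.755,.656,0]);Y=np.array([-.656,.755,0]);m0=np.array([.4388-.0013,-.2070+.0015,.037])
def check(save=None):
    s=r.state();im=r.grab_frame('wrist');C=cam('wrist',s)
    if save: cv2.imwrite(save,im)
    for n in H:
        for b in blobs(im,n,150):
            p=ray(C,b[0],.053);q=ray(C,b[0],.028);print(n,b[0].round(),b[1],b[2],'drawer',((p-m0)@X).round(4),((p-m0)@Y).round(4),'counter',q[:2].round(4))
    print(s['tcp_pos'].round(4),s['time_s'],s['gripper_width'].round(4))
E
python3 - <<'E'
from h import *
check('pics/w5.png')
print(rel([.3940,-.2930,.16],np.radians(41)))
E
```

```text
red [321. 238.] 1117 [75 73] drawer 0.0409 -0.066 counter [ 0.5167 -0.2343]
red [440. 237.] 1224 [76 72] drawer 0.1133 -0.0653 counter [ 0.5769 -0.181 ]
red [321. 239.] 1274 [41 39] drawer 0.0409 -0.0662 counter [ 0.5169 -0.2345]
red [440. 239.] 1272 [42 39] drawer 0.1131 -0.0662 counter [ 0.5774 -0.1819]
brown [463.  34.] 1055 [89 58] drawer 0.1153 0.0465 counter [ 0.4972 -0.0859]
brown [466.  15.] 1484 [50 36] drawer 0.116 0.0551 counter [ 0.4915 -0.0782]
blue [464. 119.] 720 [79 82] drawer 0.1207 0.0033 counter [ 0.5332 -0.1181]
blue [455. 128.] 1579 [45 46] drawer 0.1161 -0.0011 counter [ 0.5325 -0.1252]
blue [122. 183.] 637 [69 68] drawer -0.0746 -0.0323 counter [ 0.3954 -0.2901]
blue [119. 187.] 1117 [39 38] drawer -0.0768 -0.0345 counter [ 0.3952 -0.2936]
blue [626. 407.] 947 [37 46] drawer 0.2552 -0.1898 counter [ 0.7865 -0.182 ]
green [183. 328.] 605 [30 29] drawer -0.0489 -0.1267 counter [ 0.4856 -0.3506]Traceback (most recent call last):
  File "<stdin>", line 2, in <module>
  File "h.py", line 43, in check
    print(s['tcp_pos'].round(4),s['time_s'],s['gripper_width'].round(4))
                                            ^^^^^^^^^^^^^^^^^^^^^^^^
AttributeError: 'float' object has no attribute 'round'
```

View pics/w5.png

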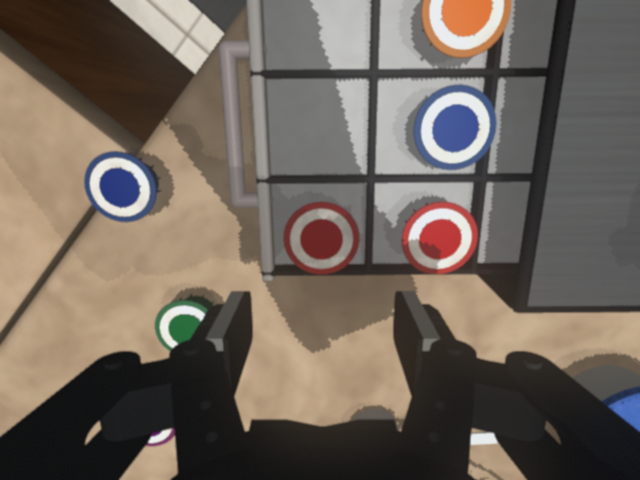

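Red now stands centred in its front cell at (321,239). The loose blue pod is at (119,187).

>>> arm_command(increments=[0, 0, 0, 0.0062, -0.0303, 0, 0.85, 0, 0, 0, 0.007, -0.035, 0, 0.85, 0, 0, 0, 0.007, -0.035, 0, 0.85, 0, 0, 0, 0.006, -0.03, 0, 0.85, 0, 0, 0, 0, 0, 0.04, 0.85, 0, 0, 0, 0, 0, 0, 0.85, 0, 0, 0, 0, 0, 0, 0.85])

```text
time_s: 6.9
tcp_pos: [0.393, -0.2926, 0.1636]
tool_rot: [-1.301, -2.856, -0.001]
ft_force: [-0.1, 0.4, 0.4]
gripper_width: 0.0725
grasp_force: 0.0
```

```bash
sed -i "s/s\['gripper_width'\].round(4)/s['gripper_width']/" h.py; python3 - <<'E'
from h import *
check();print(rel([.3945,-.2935,.086],np.radians(41)))
E
```

```text
red [575. 320.] 1693 [91 81] drawer 0.0396 -0.064 counter [ 0.5317 -0.2262]
red [579. 324.] 1697 [50 44] drawer 0.0417 -0.0664 counter [ 0.5354 -0.2267]
brown [119.  18.] 1057 [68 56] drawer -0.1754 0.0753 counter [ 0.2432 -0.2669]
brown [481.  10.] 376 [29 29] drawer -0.025 0.0782 counter [ 0.3701 -0.1523]
blue [325. 258.] 1379 [43 41] drawer -0.0895 -0.0301 counter [ 0.3956 -0.2934]
green [377. 409.] 679 [38 22] drawer -0.0606 -0.1189 counter [ 0.4866 -0.3481]
[ 0.393  -0.2926  0.1636] 6.9 0.07247191754435334
[array([-0.0007,  0.0001,  0.0786]), [np.float64(0.1), np.float64(-179.9)]]
```

>>> arm_command(increments=[0, 0, 0, -0.001, 0.0005, 0.025, 0.85, 0, 0, 0, 0, 0, 0.025, 0.85, 0, 0, 0, 0, 0, 0.0275, 0.85, 0, 0, 0, 0, 0, 0, 0.85, 0, 0, 0, 0, 0, 0, 0.4, 0, 0, 0, 0, 0, 0, 0.4, 0, 0, 0, 0, 0, 0, 0.4, 0, 0, 0, 0, 0, 0, 0.4, 0, 0, 0, 0, 0, 0, 0.4])

```text
time_s: 7.85
tcp_pos: [0.3964, -0.2945, 0.0891]
tool_rot: [1.3, 2.856, -0.0]
ft_force: [-0.0, 0.7, 5.0]
gripper_width: 0.0424
grasp_force: 19.6
```

>>> arm_command(increments=[0, 0, 0, 0, 0, -0.02, 0.4, 0, 0, 0, 0, 0, -0.04, 0.4, 0, 0, 0, 0, 0, -0.04, 0.4, 0, 0, 0, 0, 0, 0, 0.4, 0, 0, 0, 0, 0, 0, 0.4])

```text
time_s: 8.35
tcp_pos: [0.3961, -0.2946, 0.1891]
tool_rot: [1.3, 2.855, -0.002]
ft_force: [-1.1, -0.0, -1.0]
gripper_width: 0.0417
grasp_force: 20.4
```

```bash
python3 - <<'E'
from h import *
check();print(rel([*(m0+.039*X)[:2],.186],np.radians(41)))
E
```

```text
red [547. 292.] 1345 [80 73] drawer 0.0398 -0.0643 counter [ 0.5292 -0.2263]
red [631. 285.] 885 [23 64] drawer 0.0872 -0.06 counter [ 0.5661 -0.1878]
red [550. 295.] 1364 [44 40] drawer 0.0416 -0.0664 counter [ 0.5323 -0.2268]
brown [124.  12.] 525 [46 38] drawer -0.1826 0.0788 counter [ 0.2357 -0.2688]
blue [322. 315.] 3143 [67 60] drawer -0.0895 -0.0789 counter [ 0.4304 -0.3337]
green [369. 380.] 770 [34 29] drawer -0.0604 -0.1239 counter [ 0.4882 -0.3504]
[ 0.3961 -0.2946  0.1891] 8.35 0.04169287718690977
[array([0.039 , 0.129 , 0.0016]), [np.float64(0.0), np.float64(-180.0)]]
```

>>> arm_command(increments=[0, 0, 0, 0.01, 0.03, 0, 0.4, 0, 0, 0, 0.01, 0.035, 0, 0.4, 0, 0, 0, 0.01, 0.034, 0, 0.4, 0, 0, 0, 0.01, 0.03, 0, 0.4, 0, 0, 0, 0, 0, 0, 0.4, 0, 0, 0, 0, 0, 0, 0.4])

```text
time_s: 9.0
tcp_pos: [0.4654, -0.1782, 0.1857]
tool_rot: [-1.299, -2.858, 0.001]
ft_force: [-0.6, -0.7, 0.1]
gripper_width: 0.0416
grasp_force: 20.4
```

```bash
python3 - <<'E'
from h import *
print(r.state()['tcp_pos']);print(rel([*(m0+.039*X)[:2],.1135],np.radians(41)))
E
```

```text
[ 0.46540206 -0.17817786  0.18569564]
[array([-0.0025,  0.0001,  0.0722]), [np.float64(0.1), np.float64(-179.9)]]
```

>>> arm_command(increments=[0, 0, 0, -0.0015, 0, 0.03, 0.4, 0, 0, 0, 0, 0, 0.025, 0.4, 0, 0, 0, 0, 0, 0.012, 0.4, 0, 0, 0, 0, 0, 0.005, 0.4, 0, 0, 0, 0, 0, 0, 0.4, 0, 0, 0, 0, 0, 0, 0.4, 0, 0, 0, 0, 0, 0, 0.65, 0, 0, 0, 0, 0, 0, 0.65, 0, 0, 0, 0, 0, 0, 0.65])

```text
time_s: 9.9
tcp_pos: [0.4672, -0.1802, 0.1152]
tool_rot: [1.302, 2.859, -0.0]
ft_force: [0.7, -0.1, -0.3]
gripper_width: 0.0557
grasp_force: 0.0
```

>>> arm_command(increments=[0, 0, 0, 0, 0, -0.02, 0.65, 0, 0, 0, 0, 0, -0.03, 0.65, 0, 0, 0, 0, 0, -0.04, 0.65, 0, 0, 0, 0, 0, 0, 0.65, 0, 0, 0, 0, 0, 0, 0.65])

```text
time_s: 10.4
tcp_pos: [0.4678, -0.1803, 0.206]
tool_rot: [1.301, 2.857, 0.0]
ft_force: [-1.2, -0.2, -0.2]
gripper_width: 0.056
grasp_force: 0.0
```

```bash
python3 - <<'E'
from h import *
check('pics/w6.png')
print(rel([.4965,.161,.19],np.radians(41)))
E
```

```text
red [325. 335.] 938 [70 65] drawer 0.0414 -0.0627 counter [ 0.5198 -0.2367]
red [459. 322.] 320 [37 40] drawer 0.1269 -0.0536 counter [ 0.5849 -0.1667]
red [325. 340.] 1029 [39 34] drawer 0.0415 -0.0665 counter [ 0.5226 -0.2399]
brown [460. 141.] 1453 [83 84] drawer 0.1162 0.0589 counter [ 0.4938 -0.0801]
brown [461. 142.] 1664 [46 47] drawer 0.1166 0.0582 counter [ 0.4947 -0.0804]
blue [472. 257.] 255 [48 58] drawer 0.13 -0.0096 counter [ 0.5554 -0.1275]
blue [321. 241.] 1206 [40 38] drawer 0.0391 0.0008 counter [ 0.4715 -0.1851]
blue [451. 244.] 1209 [42 39] drawer 0.1169 -0.0012 counter [ 0.5383 -0.1301]
purple [162. 467.] 432 [40 24] drawer -0.076 -0.1706 counter [ 0.4999 -0.4128]
[ 0.4678 -0.1803  0.206 ] 10.4 0.055992365355611855
[array([0.2379, 0.2461, 0.0148]), [np.float64(0.0), np.float64(-180.0)]]
```

View pics/w6.png

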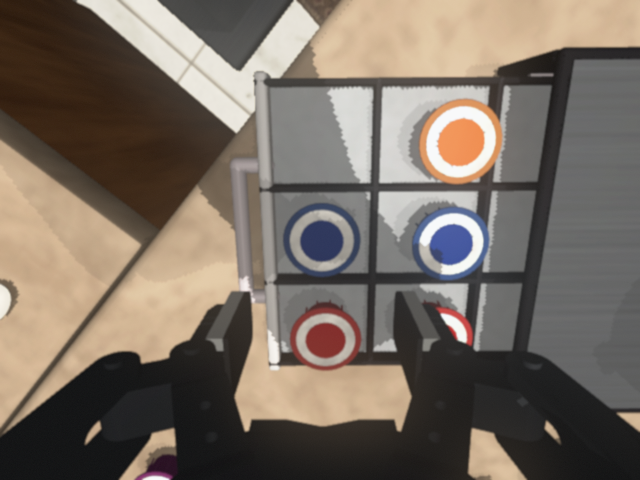

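Blue stands in its cell at (321,241), beside red at (325,340). Next is the brown pod.

>>> arm_command(increments=[0, 0, 0, 0.02, 0.02, 0, 0.85, 0, 0, 0, 0.03, 0.031, 0, 0.85, 0, 0, 0, 0.03, 0.031, 0, 0.85, 0, 0, 0, 0.03, 0.031, 0, 0.85, 0, 0, 0, 0.03, 0.031, 0, 0.85, 0, 0, 0, 0.03, 0.031, 0, 0.85, 0, 0, 0, 0.03, 0.031, 0, 0.85, 0, 0, 0, 0.03, 0.031, 0.02, 0.85, 0, 0, 0, 0.008, 0.009, 0.02, 0.85, 0, 0, 0, 0, 0, 0, 0.85])

```text
time_s: 11.45
tcp_pos: [0.4937, 0.1621, 0.1611]
tool_rot: [-1.295, -2.857, 0.007]
ft_force: [-1.0, -0.6, -0.9]
gripper_width: 0.0723
grasp_force: 0.0
```

>>> arm_command(increments=[0, 0, 0, 0, 0, 0, 0.85])

```text
time_s: 11.55
tcp_pos: [0.4951, 0.1604, 0.1636]
tool_rot: [-1.3, -2.857, 0.004]
ft_force: [-0.0, 0.0, -0.8]
gripper_width: 0.0724
grasp_force: 0.0
```

```bash
python3 - <<'E'
from h import *
check();print(rel([.4972,.161,.086],np.radians(41)))
E
```

```text
brown [409. 251.] 975 [284 249] drawer 0.3253 0.2486 counter [0.5299 0.1929]
brown [328. 253.] 1367 [82 78] drawer 0.2859 0.2473 counter [0.4969 0.1625]
brown [328. 257.] 1526 [45 43] drawer 0.2858 0.2452 counter [0.4984 0.1606]
[0.4951 0.1604 0.1636] 11.55 0.07244644684715323
[array([-0.0003,  0.0018,  0.0785]), [np.float64(0.0), np.float64(-180.0)]]
```

>>> arm_command(increments=[0, 0, 0, -0.0005, 0.0015, 0.025, 0.85, 0, 0, 0, 0, 0, 0.025, 0.85, 0, 0, 0, 0, 0, 0.0275, 0.85, 0, 0, 0, 0, 0, 0, 0.85, 0, 0, 0, 0, 0, 0, 0.4, 0, 0, 0, 0, 0, 0, 0.4, 0, 0, 0, 0, 0, 0, 0.4, 0, 0, 0, 0, 0, 0, 0.4, 0, 0, 0, 0, 0, 0, 0.4])

```text
time_s: 12.5
tcp_pos: [0.4992, 0.1616, 0.0894]
tool_rot: [1.301, 2.856, 0.002]
ft_force: [-0.6, -2.3, 6.2]
gripper_width: 0.0421
grasp_force: 19.5
```

>>> arm_command(increments=[0, 0, 0, 0, 0, -0.02, 0.4, 0, 0, 0, 0, 0, -0.04, 0.4, 0, 0, 0, 0, 0, -0.04, 0.4, 0, 0, 0, 0, 0, 0, 0.4, 0, 0, 0, 0, 0, 0, 0.4])

```text
time_s: 13.0
tcp_pos: [0.4991, 0.162, 0.1897]
tool_rot: [1.301, 2.856, 0.005]
ft_force: [1.7, 0.6, -1.3]
gripper_width: 0.0422
grasp_force: 20.4
```

```bash
python3 - <<'E'
from h import *
check();print(rel([*(m0+.039*X+.062*Y)[:2],.1865],np.radians(41)))
E
```

```text
brown [424. 262.] 1011 [314 273] drawer 0.3453 0.2309 counter [0.5581 0.1928]
brown [323. 309.] 2797 [116 112] drawer 0.2888 0.2018 counter [0.5316 0.1267]
brown [321. 318.] 3316 [68 62] drawer 0.2876 0.1963 counter [0.5348 0.1211]
[0.4991 0.162  0.1897] 13.0 0.04224716048797025
[array([-0.1752, -0.2476,  0.0014]), [np.float64(0.0), np.float64(-180.0)]]
```

>>> arm_command(increments=[0, 0, 0, -0.015, -0.02, 0, 0.4, 0, 0, 0, -0.022, -0.031, 0, 0.4, 0, 0, 0, -0.024, -0.034, 0, 0.4, 0, 0, 0, -0.024, -0.034, 0, 0.4, 0, 0, 0, -0.024, -0.034, 0, 0.4, 0, 0, 0, -0.024, -0.034, 0, 0.4, 0, 0, 0, -0.022, -0.031, 0, 0.4, 0, 0, 0, -0.02, -0.029, 0, 0.4, 0, 0, 0, 0, 0, 0, 0.4, 0, 0, 0, 0, 0, 0, 0.4])

```text
time_s: 14.05
tcp_pos: [0.4254, -0.1329, 0.1864]
tool_rot: [-1.304, -2.856, -0.0]
ft_force: [0.3, 0.8, 0.1]
gripper_width: 0.0423
grasp_force: 20.5
```

```bash
python3 - <<'E'
from h import *
print(rel([*(m0+.039*X+.062*Y)[:2],.1135],np.radians(41)))
E
```

```text
[array([-0.0009,  0.0005,  0.0729]), [np.float64(-0.1), np.float64(179.9)]]
```

>>> arm_command(increments=[0, 0, 0, -0.001, 0.0005, 0.03, 0.4, 0, 0, 0, 0, 0, 0.025, 0.4, 0, 0, 0, 0, 0, 0.012, 0.4, 0, 0, 0, 0, 0, 0.005, 0.4, 0, 0, 0, 0, 0, 0, 0.4, 0, 0, 0, 0, 0, 0, 0.4, 0, 0, 0, 0, 0, 0, 0.65, 0, 0, 0, 0, 0, 0, 0.65, 0, 0, 0, 0, 0, 0, 0.65])

```text
time_s: 14.95
tcp_pos: [0.4277, -0.1331, 0.1158]
tool_rot: [1.302, 2.858, 0.0]
ft_force: [0.1, -0.2, -0.3]
gripper_width: 0.0557
grasp_force: 0.0
```

>>> arm_command(increments=[0, 0, 0, 0, 0, -0.02, 0.65, 0, 0, 0, 0, 0, -0.03, 0.65, 0, 0, 0, 0, 0, -0.04, 0.65, 0, 0, 0, 0, 0, 0, 0, 0, 0, 0, 0, 0, 0, 0])

```text
time_s: 15.45
tcp_pos: [0.4281, -0.1333, 0.2063]
tool_rot: [1.301, 2.857, 0.001]
ft_force: [-0.5, -0.0, -0.6]
gripper_width: 0.027
grasp_force: 0.0
```

```bash
python3 - <<'E'
from h import *
check('pics/w7.png')
print(rel([*(m0-.065*X)[:2],.15],np.radians(41)), r.state()['qpos'].round(2))
E
```

```text
red [324. 401.] 498 [65 33] drawer 0.0416 -0.052 counter [ 0.5165 -0.2328]
red [324. 416.] 660 [36 23] drawer 0.0417 -0.0645 counter [ 0.5258 -0.2432]
brown [321. 240.] 1068 [76 73] drawer 0.04 0.0625 counter [ 0.4317 -0.1378]
brown [449. 245.] 1112 [76 71] drawer 0.1165 0.0597 counter [ 0.498  -0.0845]
brown [322. 242.] 1325 [42 40] drawer 0.0402 0.0616 counter [ 0.4325 -0.1385]
brown [449. 247.] 1299 [42 40] drawer 0.1169 0.0579 counter [ 0.4996 -0.0857]
blue [464. 319.] 161 [38 39] drawer 0.1306 0.0099 counter [ 0.5462 -0.116 ]
blue [321. 332.] 973 [38 33] drawer 0.0394 0.0005 counter [ 0.4764 -0.1904]
blue [441. 336.] 985 [38 35] drawer 0.1169 -0.002 counter [ 0.5433 -0.136 ]
[ 0.4281 -0.1333  0.2063] 15.45 0.02701396739112142
[array([-0.0613, -0.1049,  0.0552]), [np.float64(0.0), np.float64(-180.0)]] [-0.3   0.1  -0.55  0.92  0.    0.55]
```

View pics/w7.png

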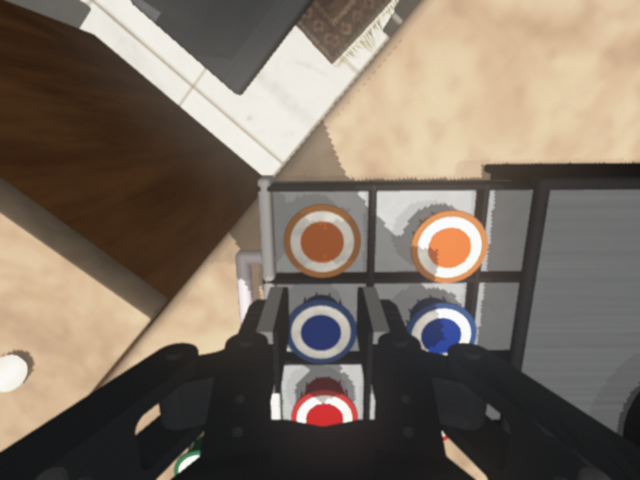

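All three pods stand in the right front cells: brown (322,242), blue (321,332) and red (324,416). Now I'll go in front of the bar and turn 90°.

>>> arm_command(increments=[0, 0, 0, -0.021, -0.035, 0, 0, 0, 0, 0, -0.02, -0.035, 0, 0, 0, 0, 0, -0.02, -0.038, 0, 0, 0, 0, 8, 0, 0, 0, 0, 0, 0, 8, 0, 0, 0, 0, 0, 0, 8, 0, 0, 0, 0, 0, 0, 8, 0, 0, 0, 0, 0, 0, 8, 0, 0, 0, 0, 0, 0, 8, 0, 0, 0, 0, 0, 0, 0, 0, 0, 0, 0])

```text
time_s: 16.5
tcp_pos: [0.385, -0.2494, 0.2038]
tool_rot: [-2.351, -2.08, 0.001]
ft_force: [0.4, -0.7, 0.8]
gripper_width: -0.0002
grasp_force: 0.0
```

>>> arm_command(increments=[0, 0, 8, 0, 0, 0, 0, 0, 0, 8, 0, 0, 0, 0, 0, 0, 8, 0, 0, 0, 0, 0, 0, 8, 0, 0, 0, 0, 0, 0, 8, 0, 0, 0, 0, 0, 0, 2, 0, 0, 0, 0, 0, 0, 0, 0, 0, 0, 0, 0, 0, 0, 0, 0, 0, 0])

```text
time_s: 17.3
tcp_pos: [0.3856, -0.2497, 0.2047]
tool_rot: [-2.94, -1.105, 0.001]
ft_force: [0.7, 0.4, 0.4]
gripper_width: -0.0001
grasp_force: 0.0
```

```bash
python3 - <<'E'
from h import *
s=r.state();d=s['tcp_pos']-m0;print(d@X,d@Y,s['tcp_pos'],R.from_rotvec(s['tool_rot']).as_matrix().round(3),s['qpos'].round(2),s['gripper_width'],rel([*(m0-.05*X)[:2],.093],np.radians(-49)))
E
```

```text
-0.06819642143114833 0.0006961383074812488 [ 0.38557378 -0.24969531  0.20473498] [[ 0.752  0.659 -0.001]
 [ 0.659 -0.752  0.001]
 [-0.    -0.001 -1.   ]] [-0.57  0.12 -0.53  0.92  0.    1.85] -5.37711153689919e-05 [array([0.0182, 0.0009, 0.1117]), [np.float64(0.2), np.float64(-179.8)]]
```

>>> arm_command(increments=[0, 0, 0, 0, 0, 0.03, 0, 0, 0, 0, 0, 0, 0.03, 0, 0, 0, 0, 0, 0, 0.03, 0, 0, 0, 0, 0, 0, 0.0217, 0, 0, 0, 0, 0, 0, 0, 0, 0, 0, 0, 0.01, 0, 0, 0, 0, 0, 0, 0.01, 0, 0, 0, 0, 0, 0, 0.006, 0, 0, 0, 0, 0, 0, 0.004, 0, 0, 0, 0, 0, 0, 0.004, 0, 0, 0])

```text
time_s: 18.3
tcp_pos: [0.4124, -0.2274, 0.0943]
tool_rot: [2.941, 1.102, 0.001]
ft_force: [-0.9, -0.4, -1.2]
gripper_width: 0.0
grasp_force: 0.0
```

>>> arm_command(increments=[0, 0, 0, 0.004, 0, 0, 0, 0, 0, 0, 0.004, 0, 0, 0, 0, 0, 0, 0.005, 0, 0, 0, 0, 0, 0, 0.006, 0, 0, 0, 0, 0, 0, 0.006, 0, 0, 0, 0, 0, 0, 0.006, 0, 0, 0, 0, 0, 0, 0.006, 0, 0, 0, 0, 0, 0, 0.006, 0, 0, 0, 0, 0, 0, 0.006, 0, 0, 0, 0, 0, 0, 0.006, 0, 0, 0])

```text
time_s: 19.3
tcp_pos: [0.4533, -0.1911, 0.0936]
tool_rot: [-2.942, -1.101, 0.0]
ft_force: [-2.3, -1.2, 2.3]
gripper_width: 0.0002
grasp_force: 0.9
```

```bash
python3 - <<'E'
from h import *
s=r.state();d=s['tcp_pos']-m0;print(d@X,d@Y,s['tcp_pos'])
cv2.imwrite('pics/push.png',np.hstack([cv2.resize(r.grab_frame('top')[140:320,200:440],None,fx=1.66,fy=1.66),cv2.resize(r.grab_frame('scene')[140:320,220:460],None,fx=1.66,fy=1.66)]))
E
```

```text
0.021416070970831622 0.0005267059061019296 [ 0.4533179  -0.19105861  0.09360683]
```

View pics/push.png

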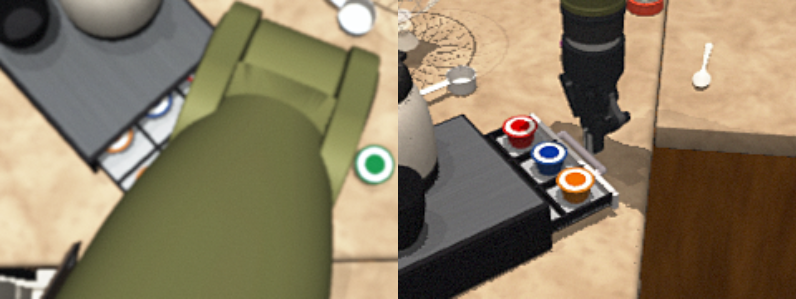

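The drawer is partly in and the pods stand upright, with the fingers pressing on the bar. I'll keep pushing.

>>> arm_command(increments=[0, 0, 0, 0.006, 0, 0, 0, 0, 0, 0, 0.007, 0, 0, 0, 0, 0, 0, 0.008, 0, 0, 0, 0, 0, 0, 0.008, 0, 0, 0, 0, 0, 0, 0.008, 0, 0, 0, 0, 0, 0, 0.008, 0, 0, 0, 0, 0, 0, 0.008, 0, 0, 0, 0, 0, 0, 0.008, 0, 0, 0, 0, 0, 0, 0.008, 0, 0, 0, 0, 0, 0, 0.008, 0, 0, 0])

```text
time_s: 20.4
tcp_pos: [0.5115, -0.1404, 0.0936]
tool_rot: [-2.942, -1.101, 0.0]
ft_force: [-2.1, -0.3, 1.4]
gripper_width: 0.0001
grasp_force: 1.0
```

>>> arm_command(increments=[0, 0, 0, 0.006, 0, 0, 0, 0, 0, 0, 0.005, 0, 0, 0, 0, 0, 0, 0.004, 0, 0, 0, 0, 0, 0, 0.002, 0, 0, 0, 0, 0, 0, 0.002, 0, 0, 0, 0, 0, 0, 0.001, 0, 0, 0, 0, 0, 0, 0, 0, 0, 0])

```text
time_s: 21.1
tcp_pos: [0.5265, -0.1279, 0.0937]
tool_rot: [2.942, 1.101, 0.001]
ft_force: [-1.0, 0.6, -1.1]
gripper_width: 0.0002
grasp_force: 0.4
```

```bash
python3 - <<'E'
from h import *
s=r.state();d=s['tcp_pos']-m0;print(d@X,d@Y,s['tcp_pos'],s['ft_force'])
E
```

```text
0.11811445093878256 0.0002386809089898937 [ 0.52648771 -0.12786474  0.09374867] [-1.0196015   0.56136669 -1.14202726]
```

Not at the stop yet, so small steps until the force rises.

>>> arm_command(increments=[0, 0, 0, 0.0015, 0, 0, 0, 0, 0, 0, 0.0015, 0, 0, 0, 0, 0, 0, 0.001, 0, 0, 0, 0, 0, 0, 0, 0, 0, 0])

```text
time_s: 21.5
tcp_pos: [0.5294, -0.1253, 0.0937]
tool_rot: [2.942, 1.101, -0.0]
ft_force: [-1.4, -1.4, -0.2]
gripper_width: -0.0002
grasp_force: 0.9
```

>>> arm_command(increments=[0, 0, 0, 0.0015, 0, 0, 0, 0, 0, 0, 0.0015, 0, 0, 0, 0, 0, 0, 0, 0, 0, 0])

```text
time_s: 21.8
tcp_pos: [0.5299, -0.1248, 0.0937]
tool_rot: [2.94, 1.098, -0.008]
ft_force: [-8.1, -6.6, 5.6]
gripper_width: 0.0001
grasp_force: 5.2
```

>>> arm_command(increments=[0, 0, 0, 0.001, 0, 0, 0, 0, 0, 0, 0.001, 0, 0, 0, 0, 0, 0, 0, 0, 0, 0])

```text
time_s: 22.1
tcp_pos: [0.5301, -0.1245, 0.0936]
tool_rot: [2.939, 1.096, -0.013]
ft_force: [-11.2, -10.7, 8.6]
gripper_width: 0.0003
grasp_force: 8.1
```

The stop is reached. I'll back off and check.

>>> arm_command(increments=[0, 0, 0, -0.01, 0, 0, 0, 0, 0, 0, -0.03, 0, 0, 0, 0, 0, 0, -0.03, 0, 0, 0, 0, 0, 0, -0.01, 0, -0.03, 0, 0, 0, 0, 0, 0, -0.04, 0, 0, 0, 0, 0, 0, -0.04, 0, 0, 0, 0, 0, 0, -0.03, 0, 0, 0, 0, 0, 0, 0, 0])

```text
time_s: 22.9
tcp_pos: [0.4758, -0.1754, 0.2386]
tool_rot: [2.937, 1.099, 0.013]
ft_force: [1.2, -0.0, -0.1]
gripper_width: 0.0001
grasp_force: 0.0
```

```bash
python3 - <<'E'
from h import *
C=cam('top');im=r.grab_frame('top')
for c in('green','purple'): print(c,[ray(C,b[0],.028).round(4) for b in blobs(im,c)])
w=r.grab_frame('wrist')
cv2.imwrite('pics/end.png',np.hstack([cv2.resize(w,(480,360)),cv2.resize(r.grab_frame('scene')[140:320,200:360],(320,360))]))
E
```

```text
green [array([ 0.4868, -0.3501,  0.028 ])]
purple [array([ 0.5115, -0.4378,  0.028 ])]
```

View pics/end.png

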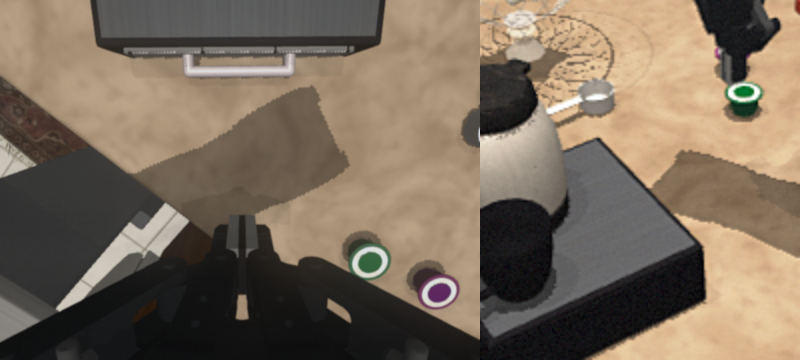

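The drawer is shut with its face flush and only the bar showing at (238,65). Green and purple have not moved, and the arm is clear.

```bash
python3 -c "
from station import r
print(r.finish_job())"
```

```text
the job is handed in; nothing more can be done
None
```

The red, blue and brown pods were upright in the front cells of their own lanes before I pushed the drawer to its stop, flush with the housing; purple and green stayed put, and the job is handed in (no verdict returned).

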